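# Lock the filter-cassette press with its extension bar

### The job

The cassette press on the lab bench is loaded but not locked. Pick up the steel extension bar with the channel-shaped mouth (not the flat scraper), slip its mouth down over the press's short steel handle, and with the bar swing the handle past its dead point until it snaps home against its closed stop; then lift the bar off and lay it down flat on the bench. Do not push the handle with the gripper itself, and leave the green-capped glass jar standing where it is.

Things in the scene. Friction and masses are not known exactly. Their poses are not given: they have to be found in the camera images.
- bar_grip (a point): Loose steel bar, 192 mm long, 40 high, lying on the bench. Point: middle of its grip (18 mm wide, 28 high, straight x -68 to +34 mm), 26 mm above its underside; x along the bar to its mouth, z up. Mouth: inverted U open below and at the far end, x +40 to +110 mm, 24 mm wide inside, 34 outside; roof 8 mm above this point, walls to 26 mm below. The flat scraper beside it, 16 mm high, has no mouth.
- stub (a point): The press's handle: level steel flat 10 mm wide, 14 high. Origin at mid-height 53 mm above the bench, 28 mm from its free end, 82 mm from its upright pivot; x outwards from the pivot, z up; turns with the handle. Nothing lies under its outer 60 mm. Bar seated: bar's x opposite to this x, its grip point 75 mm (68 to 82) farther out along x and 3 to 10 mm higher than this origin.
- handle (a joint): Handle angle, rad: 0 at the open stop, where it starts, growing anticlockwise seen from above to 1.134 (65 deg) at the closed stop. A spring drives it back open until the dead point at 0.908 (52 deg); beyond that it snaps on to the closed stop and stays. Moved slowly it needs up to 0.6 N m (about 5.5 N at its free end).
- bottle_mid (a point): Bystander: loose glass jar with a green screw cap, 68 mm in diameter, 110 mm high, standing on the bench. Point at its middle, 55 mm above its underside. Leave it standing.
Mind the look-alikes: they are no part of the job. What is shaped like the part that bears bar_grip but purple is not meant.

How it is judged:
By the outcome, as a careful person would: the job done as asked, in the order asked, and still so for the second after the job is handed in, with the robot touching nothing.
It also fails if it takes over 64 s, if anything falls off the work surface, if the arm or the gripper's body presses on something with over 40 N, if the wrist force passes 120 N, or if a joint passes its speed limit or range.

### The arm

A 7-joint arm with a two-finger parallel gripper is mounted at the origin on the work surface. World frame = base frame: x ahead of the robot, y to its left, z up, the work surface at z = 0. Lengths are in mm, angles in rad, forces in N, time in s.
With the tool pointing down it reaches from about 425 to 875 mm from the base axis. Payload 8.4 kg.
Tool frame: the origin (TCP) lies on the centre line of the jaws, within the pads' length; the fingertips stand bot.tips_ahead ahead of it and the grasp point (between the pads) lies 3 mm ahead of it (bot.tips_ahead is the distance from the TCP to the fingertips, in mm); y points along the fingers, x is the direction in which the jaws open and shut, and the axes are right-handed (so a half turn about y gives the same grasp; the last joint's range is limited). The gripper opens to 85 mm and grips with 20 to 120 N. Pads are 22 mm wide; open, the fingers measure 114 mm over their backs; the gripper's body (76 mm by 85 mm) begins 54 mm behind the grasp point. The pads swing forward as they close: fully open they stand 13 mm farther back than shut.
Start: joints at [1.19, 0.333, 0.04, 1.465, -0.013, 1.343, -0.059], TCP at [180.733, -624.34, 253.308] pointing down, gripper open.
Joint ranges: [-2.58, 2.58], [-0.38, 2.09], [-1.3, 1.39], [0.25, 2.4], [-1.5, 4.64], [0.08, 2.09], [-2.65, 2.65]. Speed limits (rad/s): [2.22, 2.22, 2.79, 2.79, 3.14, 3.14, 3.14].

### API

Orientations are given as a rotation vector (axis times angle).
In Python, from plant import readout, cams, workorder, bot gives the robot as it stands.
- The arm moves only by the tool step_arm, never from a script. Its argument "moves" is a list that holds one entry, the list of rows, each a list of 4 numbers: the shift along the tool's x, y, z in m, then the turn about the tool's y in rad. A call has 1 to 10 rows; each row is the pose to reach, as a shift and turn from the pose measured when the call began, along the tool's axes at that moment; what a row does not reach only later rows make up. A row lasts 1/10 s, in which the tool goes at most 50 mm and 8.59 degrees, less where a joint would pass 70% of its speed; a pose out of reach is approached as far as the arm can. A call with a gripper value outside its range is refused whole. "claw" is the opening, from 0 (shut) to 1 (fully open), set as the call begins (left out, the last holds). The fingers move at their own pace and stop on an object; "newtons" is the grip in N (left out, the last holds). Time passes only in rows, so rows that repeat a pose let the fingers close. It gives the time, the measured TCP pose, the force and the opening at its end, in the units of the state.
- readout.observe(): the state, without advancing time (a new reading comes with each control period).
- cams.grab_frame(name): name is "scene" or "top" or "wrist"; returns a dict with "image" (420x560x3 uint8, red, green, blue), "mtx" (3x3 intrinsics, pixels), "origin" and "orientation" of the camera in the world; the wrist camera has in their place "hand_eye" (4x4, takes a point from camera to tool coordinates, whose origin is the TCP and whose axes are the tool frame's). Camera axes: x right, y down, z forward; pixel columns grow to the right and rows downward; lengths in mm; the calibration is good to about 2 mm. A picture is of the moment at which its call begins: read the wrist's pose just before it. There is no depth.
- workorder.close_job(): hands the job in, once; it reports no verdict.
The state is a dict: "clock": time; "qpos": joint angles; "qvel": joint speeds; "tau": joint torques, N m; "eef_pos": TCP position; "tool_rot": TCP orientation; "ft_force": force on the tool from outside, world axes, zero at the start; "ft_torque": the same for the moment, N m; "finger_gap": finger opening in mm.
Only numpy, scipy, OpenCV 4.12 (cv2) and the standard library are available. Lean on these libraries where they do the work, as an engineer would, in place of code of your own. Each camera call takes 0.05 s, during which the arm holds its last target.

## Working session

There is one attempt and no reset: what is moved stays moved. The work goes in short steps, Python scripts to look and compute and a tool call to move; the robot and the scene stay as the last step left them, time stands still between calls to the robot, and variables do not carry over. Pictures are saved under pics/ and viewed, and the job is handed in when it is done.

Besides the shell and the picture viewer there is one more tool, called after "Call:" as a command line: name --argument value ..., lists and objects as JSON in quotes. step_arm: Moves the arm, as the interface text tells. Its arguments: {"type":"object","properties":{"moves":{"type":"array"},"claw":{"type":"number"},"newtons":{"type":"number"}},"required":["moves"]}

```bash
ls; mkdir -p pics
python3 - <<'E'
from plant import readout,cams,workorder,bot
import cv2,numpy as np
print(readout.observe()); print(bot.tips_ahead)
for n in ("scene","top","wrist"):
    f=cams.grab_frame(n)
    cv2.imwrite(f"pics/{n}0.png",f["image"][:,:,::-1])
    print(n,{k:np.round(v,4).tolist() for k,v in f.items() if k!="image"})
    np.savez(f"pics/{n}0.npz",**f)
E
```

```text
pics
{'clock': 0.0, 'qpos': array([ 1.18978639,  0.33390752,  0.03985647,  1.46631194, -0.0134076 ,
        1.34326824, -0.05851495]), 'qvel': array([ 0.00067331,  0.00181937,  0.00012681,  0.00096824, -0.00175294,
       -0.00036105,  0.00037226]), 'tau': array([-8.67663894e-04, -6.58544827e+01,  1.36455998e+00, -4.05561519e+01,
        1.66425220e-02,  1.25179288e-02,  1.82251210e-05]), 'eef_pos': array([ 180.62878177, -623.95171951,  252.40326491]), 'tool_rot': array([-1.32849947,  1.00014568, -0.99788644]), 'ft_force': array([0.21696429, 0.15264612, 0.07993979]), 'ft_torque': array([-0.02365596,  0.01259872,  0.00227895]), 'finger_gap': 85.31003076275094}
22.0
scene {'mtx': [[407.3521, 0.0, 282.5593], [0.0, 407.3521, 204.1356], [0.0, 0.0, 1.0]], 'origin': [1071.8869, 505.0414, 927.107], 'orientation': [-1.4223, -2.2657, 0.804]}
top {'mtx': [[413.3748, 0.0, 283.2989], [0.0, 413.3748, 206.577], [0.0, 0.0, 1.0]], 'origin': [282.9142, 197.9592, 1116.6985], 'orientation': [-2.1106, 2.1534, -0.1844]}
wrist {'mtx': [[302.7849, 0.0, 275.6674], [0.0, 302.7849, 213.609], [0.0, 0.0, 1.0]], 'hand_eye': [[1.0, 0.0007, -0.0007, -0.6377], [0.0009, -0.2721, 0.9623, -121.042], [0.0005, -0.9623, -0.2721, 69.0481], [0.0, 0.0, 0.0, 1.0]]}
```

View pics/scene0.png

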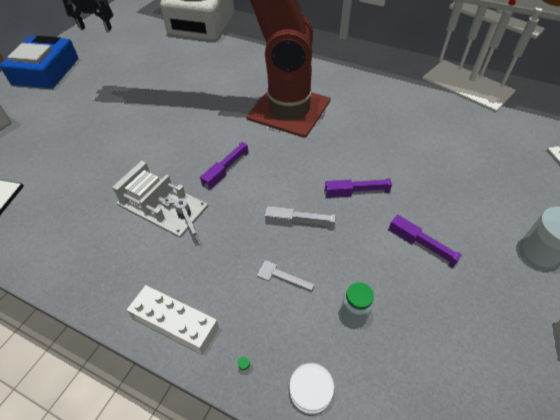

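View pics/top0.png

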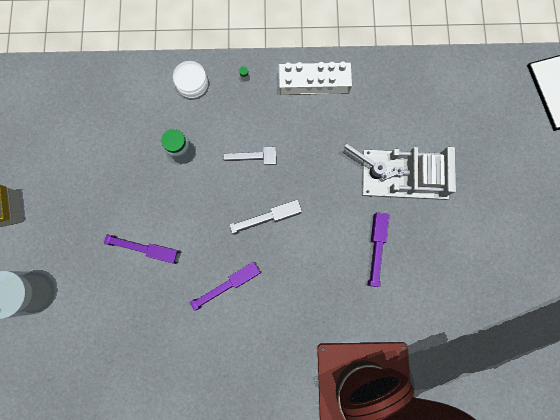

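View pics/wrist0.png

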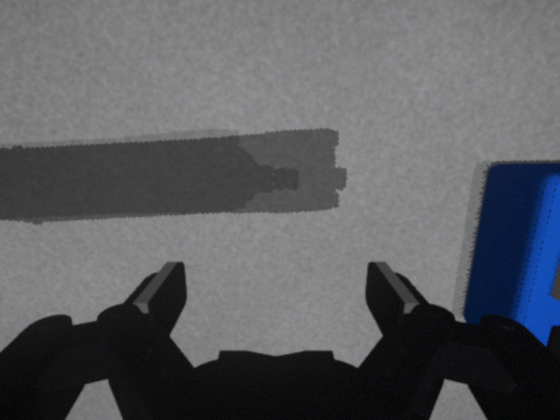

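The top view shows the grey bar from (233,229) to its mouth at (300,208), and the handle from its pivot at about (379,170) to its free end at (346,149). The green-capped jar is at (174,140). I'll enlarge these.

```bash
cat > h.py <<'E'
import numpy as np,cv2
from scipy.spatial.transform import Rotation as R
def load(n): return dict(np.load(n))
def camT(f,tool=None):
    if 'hand_eye' in f:
        Rt,p=tool; H=f['hand_eye']
        return Rt@H[:3,:3], p+Rt@H[:3,3]
    return R.from_rotvec(f['orientation']).as_matrix(), np.array(f['origin'])
def onplane(f,uv,z,tool=None):
    Rc,o=camT(f,tool); d=Rc@np.linalg.solve(f['mtx'],[uv[0],uv[1],1.]); return o+d*(z-o[2])/d[2]
def proj(f,p,tool=None):
    Rc,o=camT(f,tool); q=f['mtx']@(Rc.T@(np.array(p)-o)); return q[:2]/q[2]
def crop(f,x0,y0,w,h,s,name,lines=20):
    im=cv2.resize(f['image'][y0:y0+h,x0:x0+w,::-1],None,fx=s,fy=s,interpolation=cv2.INTER_CUBIC)
    for x in range((x0//lines+1)*lines,x0+w,lines):
        cv2.line(im,((x-x0)*s,0),((x-x0)*s,6),(0,0,255),1); cv2.putText(im,str(x),((x-x0)*s,18),0,.4,(0,0,255),1)
    for y in range((y0//lines+1)*lines,y0+h,lines):
        cv2.line(im,(0,(y-y0)*s),(6,(y-y0)*s),(0,0,255),1); cv2.putText(im,str(y),(8,(y-y0)*s+4),0,.4,(0,0,255),1)
    cv2.imwrite(name,im)
E
python3 - <<'E'
from h import *
t=load('pics/top0.npz'); s=load('pics/scene0.npz')
crop(t,220,190,95,60,8,'pics/c1.png',10)
crop(t,330,130,95,75,8,'pics/c2.png',10)
crop(s,255,190,95,50,8,'pics/c3.png',10)
crop(s,110,155,100,95,6,'pics/c4.png',10)
from plant import readout
o=readout.observe(); print(R.from_rotvec(o['tool_rot']).as_matrix().round(3))
E
```

```text
[[ 0.278 -0.     0.961]
 [-0.961  0.001  0.278]
 [-0.001 -1.    -0.   ]]
```

View pics/c1.png

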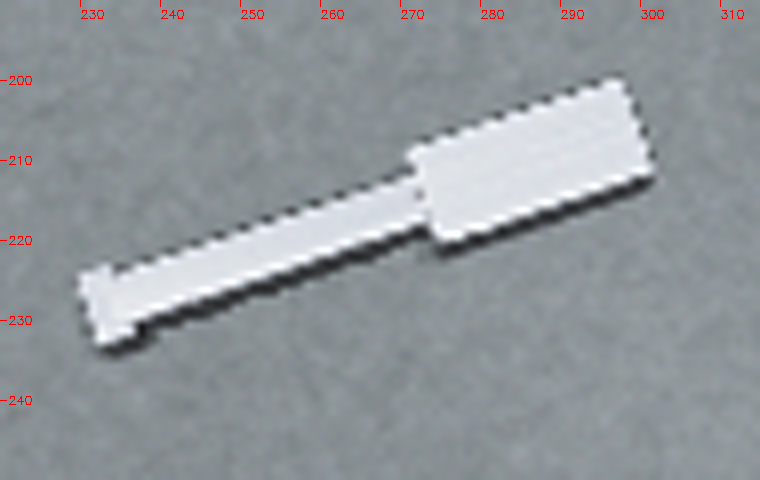

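View pics/c2.png

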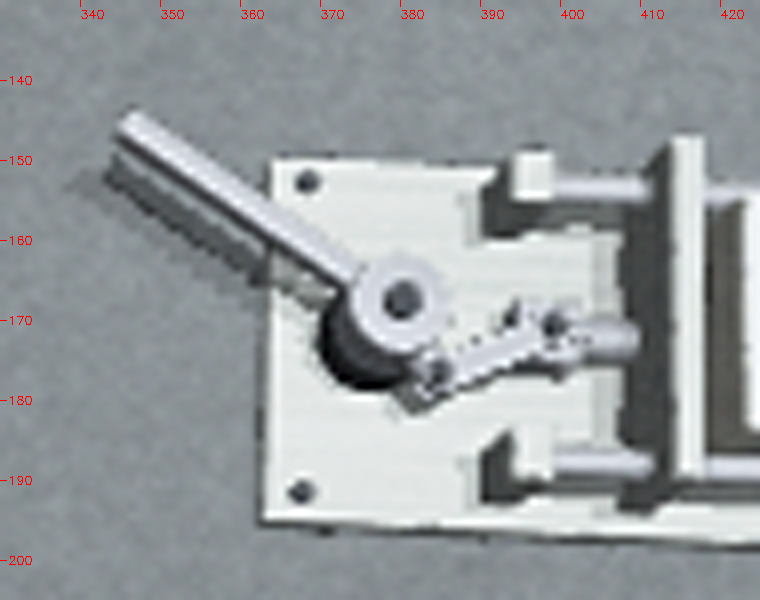

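View pics/c3.png

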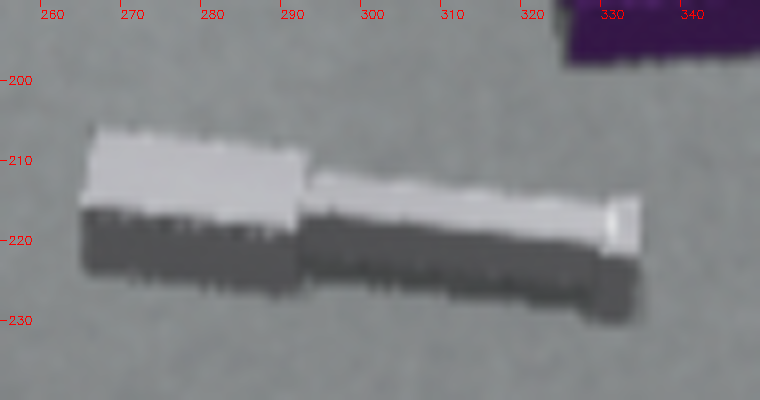

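View pics/c4.png

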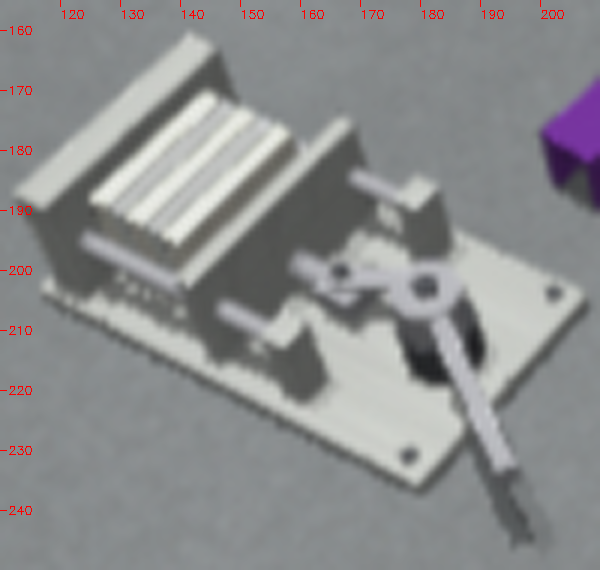

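The crops show the bar's top-face corners at (297.8,200), (301.4,211.9), (271,208.5), (274.4,219.7) and its tail corners at (230,224.4), (232.1,232.9). The handle's free end is at top (346.2,145) and scene (194.7,233.7). The hub is at top (380.2,167.5) and scene (180.8,202.8).

Run:
```python
from h import *
from scipy.optimize import least_squares
t=load('pics/top0.npz'); s=load('pics/scene0.npz')
np.set_printoptions(precision=1,suppress=True)
c={k:onplane(t,v,40) for k,v in dict(a=(297.75,200),b=(301.4,211.7),c=(271,208.5),d=(274.4,219.7),e=(230,224.4),f=(232.1,232.9)).items()}
print(c)
m=(c['a']+c['b'])/2; n=(c['e']+c['f'])/2
d=(m-n); L=np.hypot(*d[:2]); yaw=np.degrees(np.arctan2(d[1],d[0])); print('len',L,'yaw',yaw,'mid', n+d*82/192)
# scene check
sc=[onplane(s,p,40) for p in ((255+95/8,190+128/8),(255+82/8,190+206/8),(255+640/8,190+197/8),(255+638/8,190+254/8))]
m2=(sc[0]+sc[1])/2;n2=(sc[2]+sc[3])/2;d2=m2-n2
print('scene',np.hypot(*d2[:2]),np.degrees(np.arctan2(d2[1],d2[0])),n2+d2*82/192)
def tri(a,b):
    f=lambda p:np.r_[proj(t,p)-a,proj(s,p)-b]
    r=least_squares(f,[600,50,60]); return r.x,r.fun
print('hub',tri((380.2,167.5),(180.8,202.8)))
print('end',tri((346.2,145),(194.7,233.7)))
e=onplane(t,(346.2,145),60); print('end60',e, onplane(s,(194.7,233.7),60))
print('jar', onplane(t,(174,140),110), onplane(s,(360,295),110))
```

```text
{'a': array([486.5, 156.5,  40. ]), 'b': array([454.9, 147.7,  40. ]), 'c': array([465.1, 227.7,  40. ]), 'd': array([435. , 219.2,  40. ]), 'e': array([424.9, 335.9,  40. ]), 'f': array([402.4, 330.4,  40. ])}
len 189.8410992753903 yaw -72.52067703997837 mid [438.  255.8  40. ]
scene 189.44192681346695 -72.07224868122489 [440.6 259.8  40. ]
hub (array([564.6, -60.9,  60.8]), array([-0.5,  0.3, -0.6, -0.1]))
end (array([630.4,  25.5,  52.2]), array([-0.9,  0.5, -1. , -0.2]))
end60 [629.1  24.4  60. ] [633.8  32.3  60. ]
jar [634.8 469.8 110. ] [639.2 475.6 110. ]
```

Call:
step_arm --moves '[[[0,0,0.05,0],[0,0,0.1,0],[0,0,0.15,0],[0,0,0.2,-0.1],[0,0,0.25,-0.2],[-0.02,0,0.3,-0.3],[-0.05,0,0.35,-0.4],[-0.08,0,0.39,-0.5],[-0.11,0,0.42,-0.6],[-0.14,0,0.45,-0.7]]]' --claw 1

```text
clock: 1.15
eef_pos: [575.1, -362.1, 252.3]
tool_rot: [-1.52, 0.458, -0.456]
ft_force: [-0.3, 0.2, -0.0]
finger_gap: 85.6
```

Call:
step_arm --moves '[[[-0.017,0,0.046,-0.08],[-0.034,0,0.092,-0.16],[-0.05,0,0.138,-0.24],[-0.068,0,0.184,-0.32],[-0.09,0,0.228,-0.4],[-0.115,0,0.27,-0.5],[-0.145,0,0.305,-0.6],[-0.18,0,0.335,-0.7],[-0.22,0,0.363,-0.8],[-0.26,0,0.388,-0.9]]]'

```text
clock: 2.15
eef_pos: [571.2, 107.0, 252.8]
tool_rot: [-1.554, -0.251, 0.252]
ft_force: [1.0, 0.3, -0.4]
finger_gap: 85.5
```

```bash
cat >> h.py <<'E'
def tgt(p,zang=None):
    "shift in tool axes (m) and turn to bring TCP to p, tool z at zang deg; tool y straight down"
    from plant import readout
    o=readout.observe(); M=R.from_rotvec(o['tool_rot']).as_matrix()
    d=M.T@(np.array(p)-o['eef_pos'])/1000
    cur=np.degrees(np.arctan2(M[1,2],M[0,2])); 
    turn=None if zang is None else -np.radians((zang-cur+180)%360-180)
    print('clock',round(o['clock'],2),'pos',o['eef_pos'].round(1),'zang',round(cur,2),'tilt y',M[:,1].round(3),'F',o['ft_force'].round(1),'gap',round(o['finger_gap'],1))
    print('shift',d.round(4),'turn',turn)
E
python3 -c "
from h import *
tgt((439,257,200),107.6)"
```

```text
clock 2.15 pos [571.2 107.  252.8] zang 108.36 tilt y [-0.001  0.002 -1.   ] F [ 1.   0.3 -0.4] gap 85.5
shift [-0.0782  0.0533  0.1839] turn 0.013305645061580967
```

Call:
step_arm --moves '[[[-0.02,0.013,0.046,0],[-0.04,0.026,0.092,0.01],[-0.06,0.04,0.138,0.013],[-0.078,0.053,0.184,0.013],[-0.078,0.053,0.184,0.013]]]'

```text
clock: 2.65
eef_pos: [434.3, 261.5, 199.3]
tool_rot: [-1.554, -0.245, 0.249]
ft_force: [0.1, -1.0, 0.6]
finger_gap: 84.9
```

```bash
cat > snap.py <<'E'
import sys; from plant import readout,cams; from h import *
n,name=sys.argv[1:3]
o=readout.observe(); f=cams.grab_frame(n)
np.savez(f'pics/{name}.npz',tp=o['eef_pos'],tr=o['tool_rot'],**f); cv2.imwrite(f'pics/{name}.png',f['image'][:,:,::-1])
E
python3 snap.py wrist w1; python3 -c "
from h import *
tgt((439,257,200),107.6)"
```

```text
clock 2.7 pos [435.6 260.5 199.5] zang 107.99 tilt y [-0.003  0.002 -1.   ] F [-0.6  0.  -1. ] gap 85.2
shift [ 0.0022 -0.0005 -0.0043] turn 0.006784141807209399
```

View pics/w1.png

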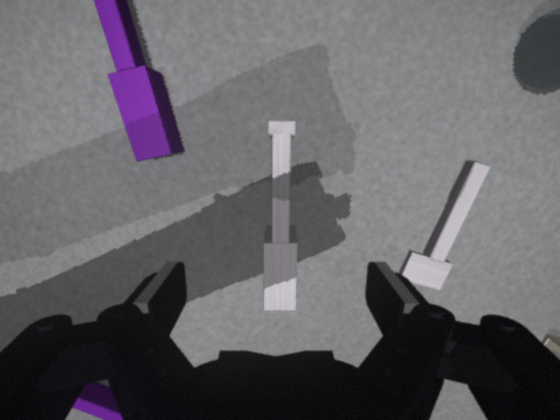

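The wrist view shows the bar nearly vertical: tail end around (282,122), shoulder at (264,242) to (297,242), and mouth end at (264,309) to (296,309). I'll enlarge it.

```bash
python3 -c "
from h import *
f=load('pics/w1.npz'); crop(f,235,110,100,210,3,'pics/c5.png',10)"
```

```text
(no output)
```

View pics/c5.png

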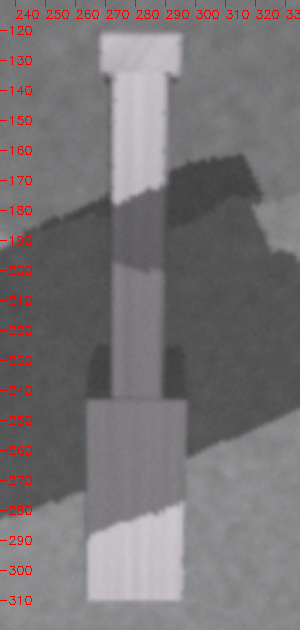

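Run:
```python
from h import *
np.set_printoptions(precision=1,suppress=True)
f=load('pics/w1.npz'); T=(R.from_rotvec(f['tr']).as_matrix(),f['tp'])
g=lambda u,v:onplane(f,(u,v),40,T)
a=(g(264,310)+g(295.8,310))/2; sh=(g(264,243)+g(297,243))/2; b=(g(268.5,121)+g(295.7,121))/2
st=(g(272.3,200)+g(289.5,200))/2
d=a-b; print(a,sh,st,b,np.hypot(*d[:2]),np.degrees(np.arctan2(d[1],d[0])),b+d*82/192, a-d*110/192)
print(np.linalg.norm(g(264,310)-g(295.8,310)),np.linalg.norm(g(264,243)-g(297,243)))
p=b+d*82/192
tgt((p[0],p[1],33),np.degrees(np.arctan2(d[1],d[0]))+180)
```

```text
[473.9 154.   40. ] [450.8 225.7  40. ] [437.4 267.2  40. ] [415.8 335.7  40. ] 190.72766353265027 -72.28964936967674 [440.6 258.1  40. ] [440.6 258.1  40. ]
33.54506358501809 32.60988995116964
clock 2.7 pos [435.6 260.5 199.5] zang 107.99 tilt y [-0.  0. -1.] F [-0.6  0.  -1. ] gap 85.2
shift [ 0.   0.2 -0. ] turn 0.004858159976417282
```

Call:
step_arm --moves '[[[0.004,0.04,-0.004,0.005],[0.004,0.08,-0.004,0.005],[0.004,0.12,-0.004,0.005],[0.004,0.145,-0.004,0.005],[0.004,0.16,-0.004,0.005],[0.004,0.166,-0.004,0.005],[0.004,0.166,-0.004,0.005],[0.004,0.166,-0.004,0.005]]]'

```text
clock: 3.5
eef_pos: [441.2, 258.5, 34.7]
tool_rot: [-1.555, -0.242, 0.243]
ft_force: [0.3, 0.7, -0.4]
finger_gap: 85.3
```

```bash
python3 -c "
from h import *
tgt((440.6,258.1,33),107.7)"
```

```text
clock 3.5 pos [441.2 258.5  34.7] zang 107.69 tilt y [-0.001  0.003 -1.   ] F [ 0.3  0.7 -0.4] gap 85.3
shift [-0.0007  0.0017 -0.0003] turn -0.00020115359776100834
```

Call:
step_arm --moves '[[[0,0,0,0],[0,0,0,0],[0,0,0,0],[0,0,0,0],[0,0,0,0],[0,0,0,0],[0,0,0,0],[0,0,0,0]]]' --claw 0 --newtons 100

```text
clock: 4.3
eef_pos: [441.3, 258.6, 35.1]
tool_rot: [-1.555, -0.242, 0.242]
ft_force: [-1.5, -1.5, 6.6]
finger_gap: 16.4
```

Call:
step_arm --moves '[[[0,-0.01,0,0],[0,-0.03,0,0],[0,-0.06,0,0],[0,-0.1,0,0],[0,-0.14,0,0],[0,-0.165,0,0],[0,-0.165,0,0],[0,-0.165,0,0]]]'

```text
clock: 5.1
eef_pos: [441.2, 258.0, 200.1]
tool_rot: [-1.555, -0.242, 0.242]
ft_force: [-0.7, -0.3, -3.3]
finger_gap: 16.5
```

```bash
python3 snap.py wrist w2; python3 snap.py top t2; python3 -c "
from h import *
tgt((600,60,200),107.7)
crop(load('pics/t2.npz'),330,120,100,85,8,'pics/t2c.png',10)"
```

```text
clock 5.2 pos [440.6 257.6 198.7] zang 107.69 tilt y [-0.003  0.001 -1.   ] F [ 0.2 -0.5 -3.4] gap 16.3
shift [ 0.0919 -0.002  -0.2367] turn -0.0002471987017655815
```

View pics/w2.png

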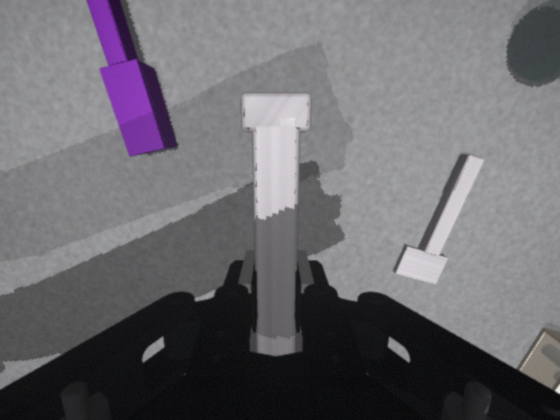

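View pics/t2.png

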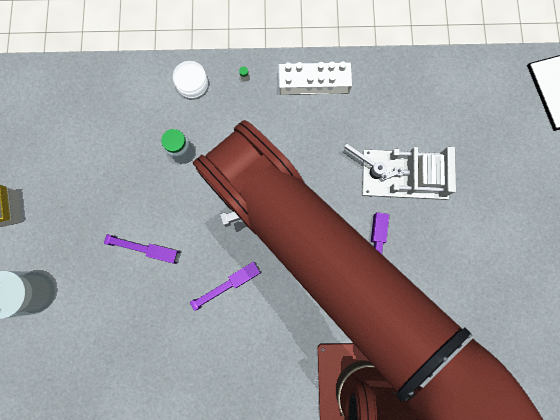

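Call:
step_arm --moves '[[[-0.002,0,-0.045,0.1],[-0.003,0,-0.09,0.22],[-0.005,0,-0.135,0.34],[-0.006,0,-0.18,0.46],[-0.008,0,-0.225,0.58],[-0.009,0,-0.27,0.7],[-0.011,0,-0.315,0.82],[-0.012,0,-0.35,0.92],[-0.012,0,-0.366,0.96],[-0.012,0,-0.366,0.96]]]'

```text
clock: 6.2
eef_pos: [539.8, -97.2, 196.2]
tool_rot: [-1.509, 0.518, -0.509]
ft_force: [-0.4, 0.9, -2.6]
finger_gap: 16.5
```

```bash
python3 snap.py wrist w3; python3 -c "
from h import *
tgt((600,60,200),107.7)"
```

```text
clock 6.25 pos [539.7 -94.9 196.5] zang 52.66 tilt y [-0.005  0.002 -1.   ] F [-0.8  0.6 -2.8] gap 16.3
shift [-0.046  -0.0034  0.1597] turn -0.9605739589732395
```

View pics/w3.png

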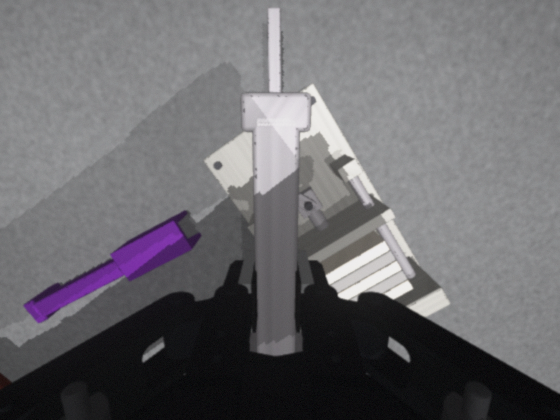

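The handle shows at the top of the picture, its free end near (274,9) and running straight down to (275,92), with the bar in line beneath it. I'll enlarge it.

```bash
python3 -c "
from h import *
f=load('pics/w3.npz'); crop(f,235,0,80,135,5,'pics/c6.png',10)"
```

```text
(no output)
```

View pics/c6.png

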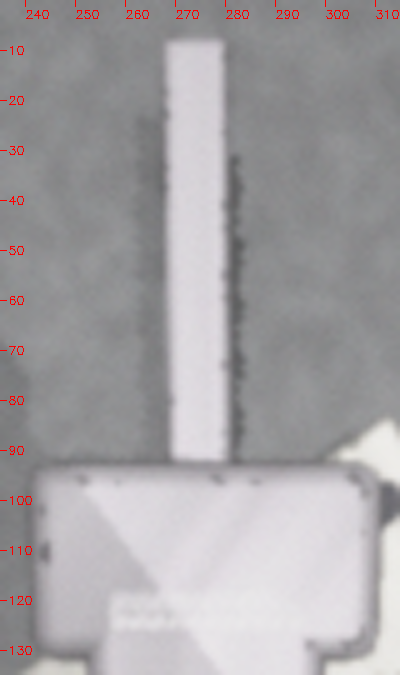

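Run:
```python
from h import *
f=load('pics/w3.npz'); T=(R.from_rotvec(f['tr']).as_matrix(),f['tp'])
g=lambda u,v,z=60:onplane(f,(u,v),z,T)
e=(g(268,8)+g(279.4,8))/2; m=(g(269,90)+g(280.7,90))/2
d=m-e; ang=np.degrees(np.arctan2(-d[1],-d[0]))
print('end',e,'dir',ang,'widths',np.linalg.norm(g(268,8)-g(279.4,8)),np.linalg.norm(g(269,90)-g(280.7,90)))
# tail in tool frame: plane at tool y=-4.9
H=f['hand_eye']
def tool(u,v,y=-4.9):
    d=H[:3,:3]@np.linalg.solve(f['mtx'],[u,v,1.]); o=H[:3,3]; return o+d*(y-o[1])/d[1]
print('tail',tool(242.2,93),tool(310.6,93))
print('grip edges',tool(253.5,140),tool(298,140),tool(255,300),tool(297.5,300))
print('pivot via end', e[:2]-110*np.array([np.cos(np.radians(ang)),np.sin(np.radians(ang))]))
```

```text
end [631.88415211  27.14809981  60.        ] dir 53.28079018512328 widths 8.436753916589598 9.25575385708011
tail [-12.50020713  -4.9         81.50963999] [12.00666797 -4.9        81.51821327]
grip edges [-8.76872481 -4.9        65.13578719] [ 7.82851883 -4.9        65.14412948] [-9.4278458  -4.9        -2.30253777] [ 8.99322496 -4.9        -2.28168688]
pivot via end [566.11582    -61.02517556]
```

Call:
step_arm --moves '[[[0,0,0.045,0],[0,0,0.09,0],[-0.001,0,0.135,0],[-0.001,0.01,0.175,-0.003],[-0.001,0.03,0.2,-0.006],[-0.001,0.05,0.2,-0.006],[-0.001,0.06,0.2,-0.006],[-0.001,0.06,0.2,-0.006]]]'

```text
clock: 7.05
eef_pos: [658.2, 65.5, 134.2]
tool_rot: [-1.512, 0.512, -0.497]
ft_force: [-0.3, -0.8, -2.9]
finger_gap: 16.3
```

```bash
python3 snap.py scene s4;python3 snap.py top t4; python3 -c "
from h import *
tgt((660,64.4,68.5),53)
crop(load('pics/s4.npz'),120,130,200,150,4,'pics/s4c.png',20)"
```

```text
clock 7.15 pos [659.8  64.8 136.9] zang 53.02 tilt y [-0.005  0.002 -1.   ] F [ 0.2  1.  -2.4] gap 16.3
shift [ 0.0008  0.0684 -0.0001] turn 0.0002809788528355353
```

View pics/s4c.png

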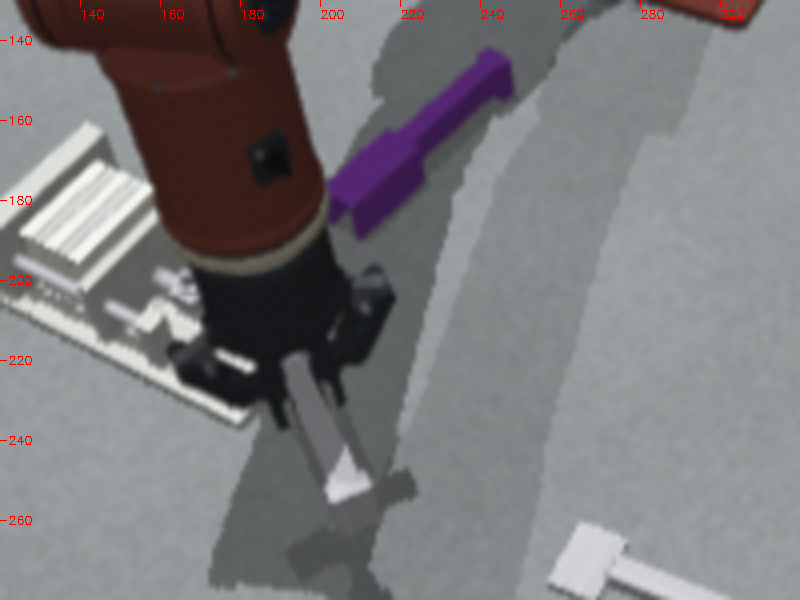

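View pics/t4.png

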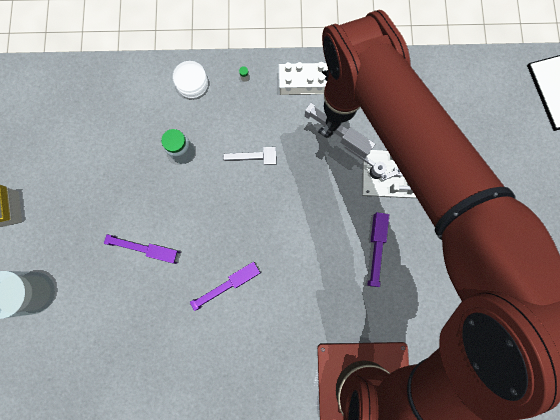

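The scene crop shows the bar held level. In the top view its mouth end at (370,148) points at the hub at (382,168). I'm lowering it in two stages.

Call:
step_arm --moves '[[[0.001,0.01,0,0],[0.001,0.02,0,0],[0.001,0.03,0,0],[0.001,0.038,0,0],[0.001,0.042,0,0],[0.001,0.046,0,0],[0.001,0.05,0,0],[0.001,0.05,0,0]]]'

```text
clock: 7.95
eef_pos: [660.1, 64.3, 86.3]
tool_rot: [-1.511, 0.51, -0.5]
ft_force: [-1.5, 0.6, -2.5]
finger_gap: 15.8
```

```bash
python3 snap.py top t5; python3 -c "
from h import *
tgt((660,64.4,68.5),53)
crop(load('pics/t5.npz'),290,90,120,100,6,'pics/t5c.png',10)"
```

```text
clock 8.0 pos [660.2  64.3  86.7] zang 53.02 tilt y [-0.005  0.002 -1.   ] F [-0.2  0.5 -2.4] gap 16.3
shift [-0.0001  0.0182 -0.0001] turn 0.00036047708886529137
```

View pics/t5c.png

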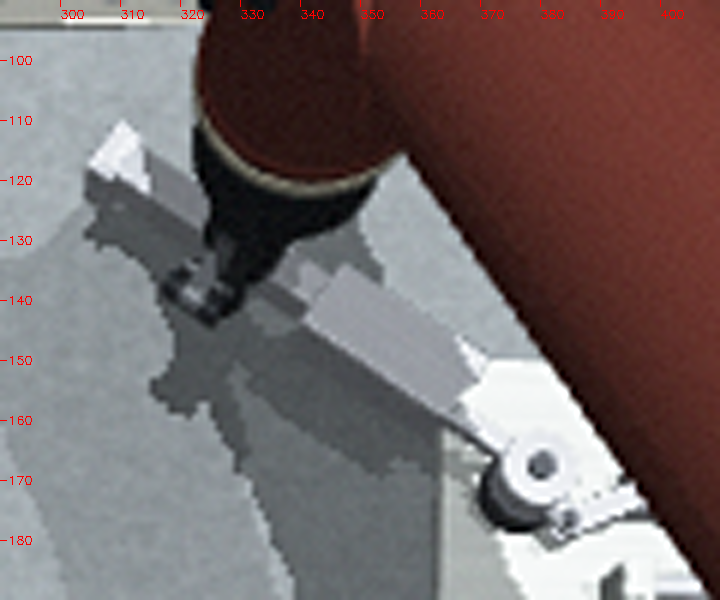

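Run:
```python
from h import *
f=load('pics/t5.npz'); np.set_printoptions(precision=1,suppress=True)
P=np.array([565.5,-61]);u=np.array([.602,.799]);n=np.array([-.799,.602])
for r in (25,40,47):
  print(r,[proj(f,[*(P+r*u+k*n),60]) for k in(-5,5)])
# bar top outline predicted
for r in (47,117):
  print('bar',r,[proj(f,[*(P+r*u+k*n),86.7-9+14]) for k in(-17,17)])
```

```text
25 [array([372.8, 160.7]), array([370.7, 163.6])]
40 [array([368.1, 157.5]), array([366. , 160.4])]
47 [array([365.9, 156. ]), array([363.8, 158.9])]
bar 47 [array([370.9, 148.7]), array([363.6, 159.1])]
bar 117 [array([348.5, 133.6]), array([341.1, 143.8])]
```

Call:
step_arm --moves '[[[0,0.006,0,0],[0,0.012,0,0],[0,0.017,0,0],[0,0.018,0,0],[0,0.018,0,0],[0,0.018,0,0]]]'

```text
clock: 8.6
eef_pos: [660.3, 64.5, 68.9]
tool_rot: [-1.51, 0.51, -0.501]
ft_force: [-0.6, -0.0, -1.8]
finger_gap: 15.9
```

Call:
step_arm --moves '[[[-0.0041,0,-0.0001,-0.026],[-0.0082,0,-0.0002,-0.052],[-0.0123,0,-0.0005,-0.079],[-0.0164,0,-0.0009,-0.105],[-0.0205,0,-0.0013,-0.131],[-0.0246,0,-0.0019,-0.157],[-0.0286,0,-0.0026,-0.183],[-0.0326,0,-0.0034,-0.209],[-0.0367,0,-0.0043,-0.236],[-0.0406,0,-0.0053,-0.262]]]'

```text
clock: 9.6
eef_pos: [624.6, 84.7, 69.2]
tool_rot: [-1.549, 0.303, -0.295]
ft_force: [3.3, -1.9, -3.7]
finger_gap: 16.4
```

```bash
cat >> h.py <<'E'
def arc(deg,dz=0,r=157):
    P=np.array([565.5,-61]); a=np.radians(53+deg)
    from plant import readout
    p=readout.observe()['eef_pos'][:2]-P; print('now ang',np.degrees(np.arctan2(p[1],p[0]))-53,'r',np.hypot(*p))
    tgt((*(P+r*np.array([np.cos(a),np.sin(a)])),68.5+dz),53+deg)
E
python3 -c "
from h import *
arc(15)"
```

```text
now ang 14.929010694007829 r 157.16808867584712
clock 9.6 pos [624.6  84.7  69.2] zang 68.15 tilt y [-0.005  0.002 -1.   ] F [ 3.3 -1.9 -3.7] gap 16.4
shift [-0.0002  0.0007 -0.0002] turn 0.0026973340720220953
```

Reaction of about 4 N against the motion, so the handle is engaged. I'll keep swinging.

Call:
step_arm --moves '[[[-0.0041,0,-0.0001,-0.026],[-0.0082,0,-0.0002,-0.052],[-0.0123,0,-0.0005,-0.079],[-0.0164,0,-0.0009,-0.105],[-0.0205,0,-0.0013,-0.131],[-0.0246,0,-0.0019,-0.157],[-0.0286,0,-0.0026,-0.183],[-0.0326,0,-0.0034,-0.209],[-0.0367,0,-0.0043,-0.236],[-0.0406,0,-0.0053,-0.262]]]'

```text
clock: 10.6
eef_pos: [584.6, 94.8, 69.3]
tool_rot: [-1.567, 0.096, -0.088]
ft_force: [4.7, -1.3, -3.8]
finger_gap: 16.6
```

```bash
python3 -c "
from h import *
arc(30)"; python3 snap.py top t6;python3 snap.py wrist w6; python3 -c "
from h import *
crop(load('pics/t6.npz'),290,90,120,100,6,'pics/t6c.png',10)"
```

```text
now ang 30.0276755144815 r 156.96590398275342
clock 10.6 pos [584.6  94.8  69.3] zang 83.29 tilt y [-0.005  0.002 -1.   ] F [ 4.7 -1.3 -3.8] gap 16.6
shift [0.0001 0.0008 0.    ] turn 0.005068481748888515
```

View pics/t6c.png

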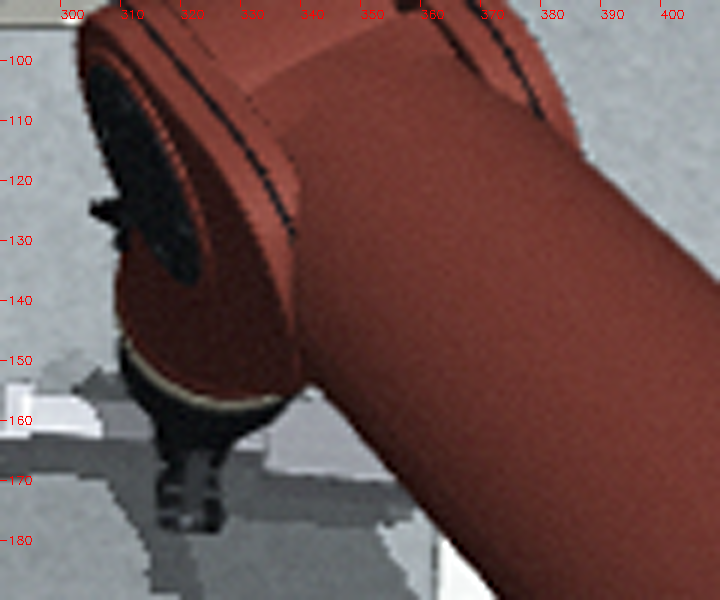

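View pics/w6.png

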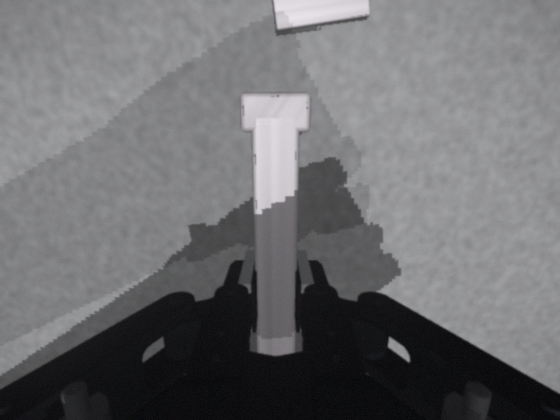

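The wrist view shows the bar unmoved in the jaws: its tail is still at (242–310, 93). Next 15°, then 15° more.

Call:
step_arm --moves '[[[-0.0041,0,-0.0001,-0.026],[-0.0082,0,-0.0002,-0.052],[-0.0123,0,-0.0005,-0.079],[-0.0164,0,-0.0009,-0.105],[-0.0205,0,-0.0013,-0.131],[-0.0246,0,-0.0019,-0.157],[-0.0286,0,-0.0026,-0.183],[-0.0326,0,-0.0034,-0.209],[-0.0367,0,-0.0043,-0.236],[-0.0406,0,-0.0053,-0.258]]]'

```text
clock: 11.7
eef_pos: [542.9, 94.5, 69.6]
tool_rot: [-1.565, -0.108, 0.116]
ft_force: [2.9, -0.9, -2.8]
finger_gap: 16.6
```

```bash
python3 -c "
from h import *
arc(45)"
```

```text
now ang 45.27957290771212 r 157.1516490234595
clock 11.7 pos [542.9  94.5  69.6] zang 98.16 tilt y [-0.005  0.002 -1.   ] F [ 2.9 -0.9 -2.8] gap 16.6
shift [ 0.0008  0.0011 -0.0002] turn 0.002802533288595892
```

Call:
step_arm --moves '[[[-0.0041,0,-0.0001,-0.026],[-0.0082,0,-0.0002,-0.052],[-0.0123,0,-0.0005,-0.079],[-0.0164,0,-0.0009,-0.105],[-0.0205,0,-0.0013,-0.131],[-0.0246,0,-0.0019,-0.157],[-0.0286,0,-0.0026,-0.183],[-0.0326,0,-0.0034,-0.209],[-0.0367,0,-0.0043,-0.236],[-0.0406,0,-0.0053,-0.258]]]'

```text
clock: 12.7
eef_pos: [502.9, 83.3, 69.7]
tool_rot: [-1.544, -0.312, 0.32]
ft_force: [-1.3, -0.8, -2.3]
finger_gap: 16.6
```

```bash
python3 -c "
from h import *
arc(63)";  python3 snap.py scene s7; python3 snap.py top t7; python3 -c "
from h import *
crop(load('pics/s7.npz'),100,150,160,120,5,'pics/s7c.png',10)"
```

```text
now ang 60.46925084847197 r 157.2924248763933
clock 12.7 pos [502.9  83.3  69.7] zang 113.06 tilt y [-0.006  0.002 -1.   ] F [-1.3 -0.8 -2.3] gap 16.6
shift [-0.0069  0.0012 -0.0005] turn -0.05126834304015289
```

View pics/s7c.png

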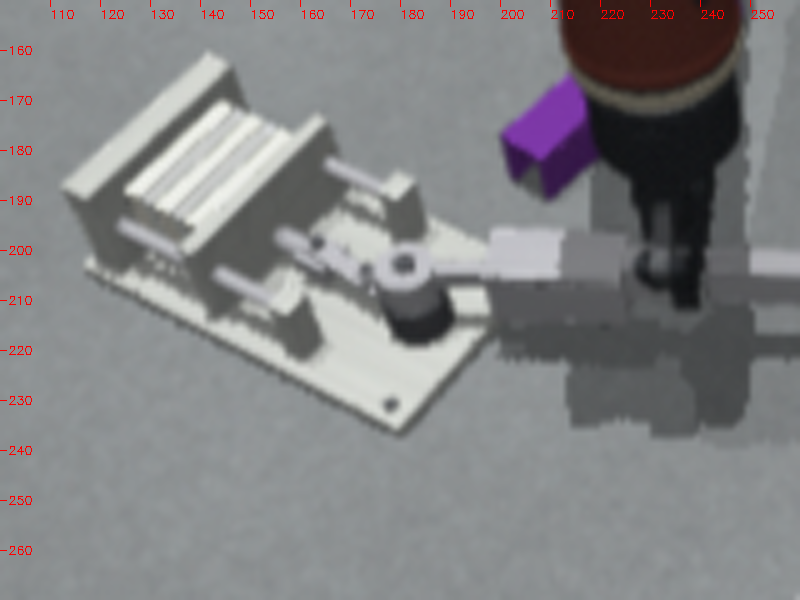

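The force has reversed, so the handle has passed its dead point and is now against the bar's other wall. In the scene crop the handle runs right from the hub at (180,203) into the mouth at (197,203). I'll carry the bar the last few degrees so the handle reaches its stop freely.

Call:
step_arm --moves '[[[-0.003,0,0,-0.025],[-0.006,0,-0.0002,-0.045],[-0.0085,0,-0.0005,-0.062],[-0.0095,0,-0.0008,-0.068],[-0.0095,0,-0.0008,-0.068],[-0.0095,0,-0.0008,-0.068]]]'

```text
clock: 13.4
eef_pos: [494.5, 78.7, 69.8]
tool_rot: [-1.536, -0.364, 0.372]
ft_force: [0.7, -0.6, -2.7]
finger_gap: 16.4
```

```bash
python3 -c "
from h import *
arc(65)";  python3 snap.py scene s8; python3 -c "
from h import *
f=load('pics/s8.npz')
crop(f,160,180,80,50,8,'pics/s8c.png',10)
P=np.array([565.5,-61])
for a in (118,116,120):
  u=np.array([np.cos(np.radians(a)),np.sin(np.radians(a))]);n=np.array([-u[1],u[0]])
  print(a,[proj(f,[*(P+r*u+k*n),60]).round(1) for r in (25,45) for k in(-5,5)])
"
```

```text
now ang 63.95670029232339 r 156.6775117376534
clock 13.4 pos [494.5  78.7  69.8] zang 116.87 tilt y [-0.006  0.002 -1.   ] F [ 0.7 -0.6 -2.7] gap 16.4
shift [-0.0029  0.0013  0.0003] turn -0.01976324787853003
118 [array([189. , 204.2]), array([189.4, 201.4]), array([196.3, 203.9]), array([196.7, 201.1])]
116 [array([188.9, 204.4]), array([189.4, 201.6]), array([196.2, 204.4]), array([196.7, 201.6])]
120 [array([189.1, 203.9]), array([189.3, 201.1]), array([196.4, 203.5]), array([196.6, 200.7])]
```

View pics/s8c.png

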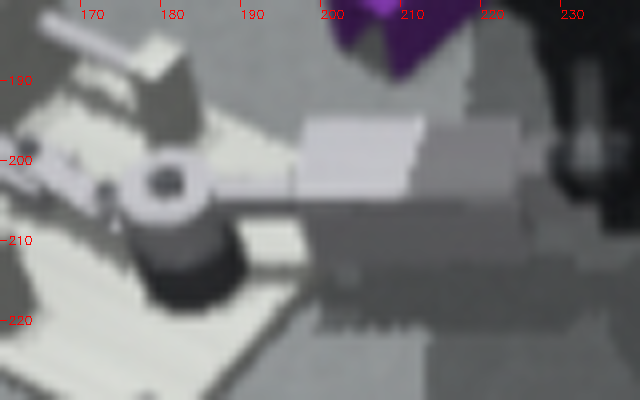

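Lateral force is now near zero and the handle lies level beside the hub, around rows 202–205. Lifting straight up.

Call:
step_arm --moves '[[[0,-0.008,0,0],[0,-0.016,0,0],[0,-0.024,0,0],[0,-0.032,0,0],[0,-0.045,0,0],[0,-0.065,0,0],[0,-0.09,0,0],[0,-0.115,0,0],[0,-0.115,0,0]]]'

```text
clock: 14.35
eef_pos: [497.0, 79.1, 188.7]
tool_rot: [-1.537, -0.368, 0.367]
ft_force: [0.1, 0.2, -2.7]
finger_gap: 16.3
```

```bash
python3 -c "
from h import *
arc(64)";  python3 snap.py scene s9; python3 -c "
from h import *
f=load('pics/s9.npz')
crop(f,100,150,160,120,5,'pics/s9c.png',10)
"
```

```text
now ang 63.04936046287665 r 155.98415010780113
clock 14.35 pos [497.   79.1 188.7] zang 116.89 tilt y [ 0.     0.002 -1.   ] F [ 0.1  0.2 -2.7] gap 16.3
shift [-0.0027  0.1202  0.0008] turn -0.0019787965345510056
```

View pics/s9c.png

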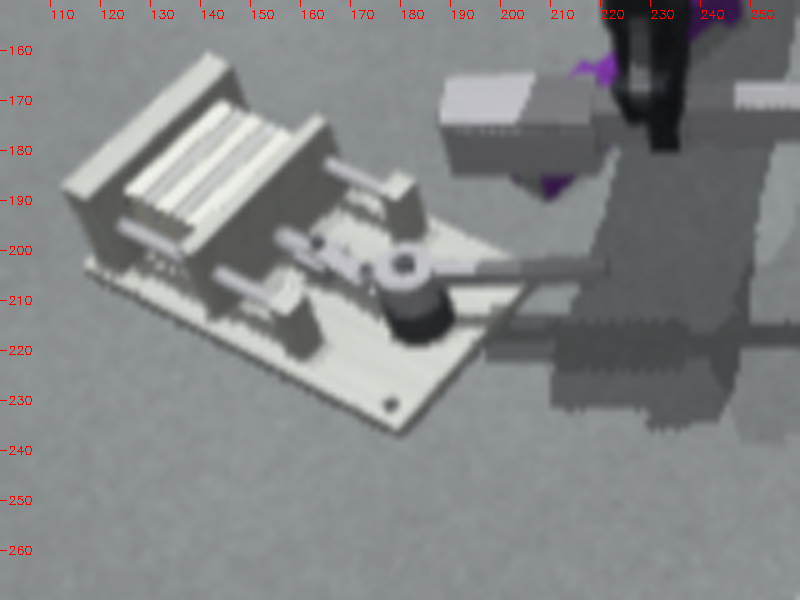

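The handle stays turned after the bar is lifted, its free end at scene (219,203). I'm carrying the bar to its old, clear spot.

Call:
step_arm --moves '[[[0.007,0,0.04,0.03],[0.014,0,0.08,0.06],[0.021,0,0.12,0.1],[0.028,0.02,0.16,0.14],[0.031,0.05,0.185,0.16],[0.031,0.09,0.185,0.16],[0.031,0.12,0.185,0.16],[0.031,0.135,0.185,0.16],[0.031,0.135,0.185,0.16]]]'

```text
clock: 15.3
eef_pos: [438.3, 257.1, 50.0]
tool_rot: [-1.556, -0.238, 0.248]
ft_force: [0.9, -0.1, -1.8]
finger_gap: 16.2
```

```bash
python3 -c "
from h import *
tgt((441,258,35.5),107.7)
f=load('pics/s9.npz')
P=np.array([565.5,-61])
for a in (105,112,116,118,120):
  u=np.array([np.cos(np.radians(a)),np.sin(np.radians(a))])
  print(a,proj(f,[*(P+110*u),60]).round(1))
"; python3 snap.py top t10; python3 -c "
from h import *
f=load('pics/t10.npz')
crop(f,310,120,110,90,7,'pics/t10c.png',10)"
```

```text
clock 15.3 pos [438.3 257.1  50. ] zang 107.72 tilt y [-0.006  0.    -1.   ] F [ 0.9 -0.1 -1.8] gap 16.2
shift [0.0029 0.0145 0.    ] turn 0.0002765776045753235
105 [218.6 208.9]
112 [219.7 205. ]
116 [220.1 202.8]
118 [220.2 201.7]
120 [220.3 200.7]
```

View pics/t10c.png

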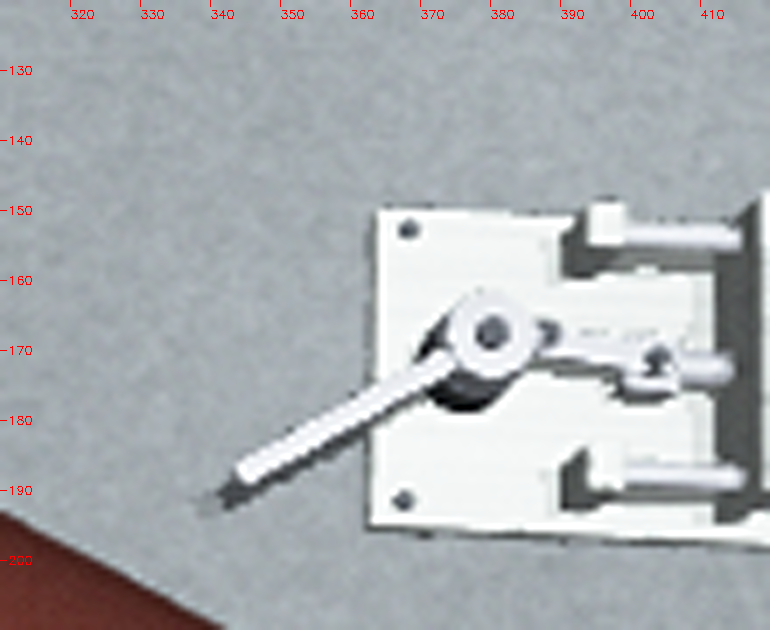

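```bash
python3 -c "
from h import *
f=load('pics/t10.npz')
h=onplane(f,(380.2,167.5),60.8)
A=[]
for q in ((346.2,145),(344.2,187)):
  e=onplane(f,q,60)-h; A.append(np.degrees(np.arctan2(e[1],e[0]))); print(e,A[-1])
print(A[1]-A[0])"
```

```text
[63.80191727 86.59319546 -0.8       ] 53.61718995050929
[-50.4577321   97.08366061  -0.8       ] 117.46245811513081
63.84526816462152
```

Call:
step_arm --moves '[[[0.003,0.004,0,0],[0.003,0.008,0,0],[0.003,0.011,0,0],[0.003,0.013,0,0],[0.003,0.0145,0,0],[0.003,0.0145,0,0],[0.003,0.0145,0,0]]]'

```text
clock: 16.05
eef_pos: [442.2, 258.7, 37.3]
tool_rot: [-1.555, -0.24, 0.245]
ft_force: [-0.3, 0.4, -2.8]
finger_gap: 16.1
```

The handle has swung about 64° (closed stop is 65°). The bar is about 2 mm above the bench, so I'll lower it until the weight comes off.

Call:
step_arm --moves '[[[0,0.001,0,0],[0,0.002,0,0],[0,0.0025,0,0],[0,0.0025,0,0],[0,0.0025,0,0]]]'

```text
clock: 16.55
eef_pos: [442.3, 258.7, 35.1]
tool_rot: [-1.555, -0.24, 0.245]
ft_force: [-2.1, -2.1, 5.0]
finger_gap: 16.1
```

Bench contact: the vertical force went from -2.8 to +5 N. I'll release and then rise.

Call:
step_arm --moves '[[[0,0,0,0],[0,0,0,0],[0,0,0,0],[0,0,0,0],[0,0,0,0],[0,0,0,0]]]' --claw 1

```text
clock: 17.15
eef_pos: [442.3, 258.8, 35.1]
tool_rot: [-1.555, -0.24, 0.245]
ft_force: [0.1, -0.3, -0.6]
finger_gap: 85.4
```

Call:
step_arm --moves '[[[0,-0.01,0,0],[0,-0.025,0,0],[0,-0.05,0,0],[0,-0.09,0,0],[0,-0.13,0,0],[0,-0.17,0,0],[0,-0.2,0,0],[0,-0.2,0,0]]]'

```text
clock: 17.95
eef_pos: [444.5, 260.3, 240.7]
tool_rot: [-1.554, -0.246, 0.239]
ft_force: [0.7, 0.3, 0.3]
finger_gap: 85.9
```

```bash
python3 snap.py wrist w11; python3 snap.py top t11; python3 snap.py scene s11
```

```text
(no output)
```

View pics/w11.png

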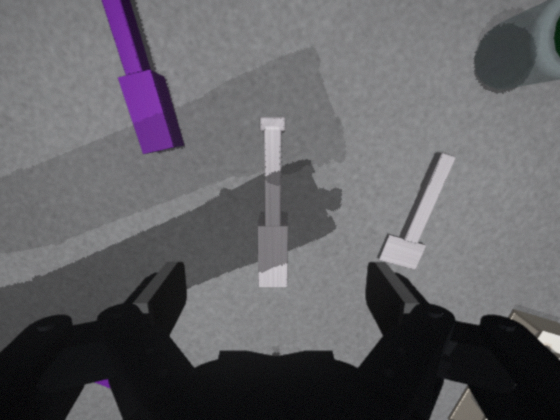

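View pics/t11.png

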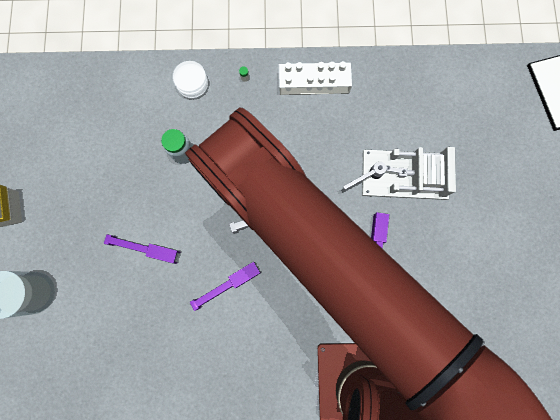

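View pics/s11.png

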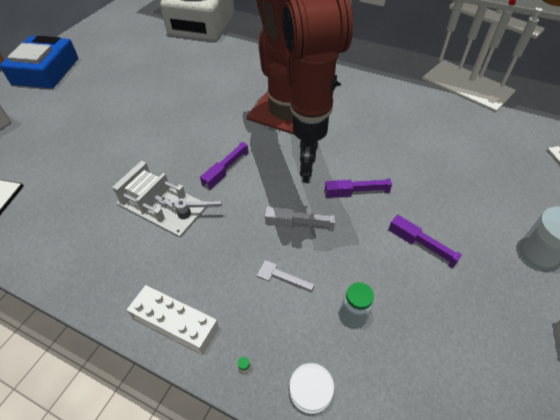

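The bar lies flat on the bench (wrist view, tail at (273,122), mouth end at (273,287)). The handle is at its closed side (top view, free end near (344,187)). The jar still stands at scene (360,296) and top (174,140), and the gripper is clear. Handing in.

```bash
python3 -c "
from plant import workorder,readout
o=readout.observe(); print(o['clock'],o['ft_force'],abs(o['qvel']).max())
print(workorder.close_job())"
```

```text
18.1 [ 0.36562649 -0.21171875 -0.14685433] 0.021175639009625116
the job is handed in; nothing more can be done
None
```

The press is locked, the bar is back flat on the bench, and I handed the job in at 18.1 s.

- **Work done:** I gripped the grey channel-mouthed bar and lowered its mouth over the handle. I swung it about 64° round the pivot, lifted it straight off, and laid it down where it first lay. The gripper itself never pushed the handle.
- **Handle:** In the top view after the bar was lifted off, I measured it turned about 64°. The closed stop is 65° and the dead point 52°, so it matches the stop to within my pixel reading. The swing resistance of about 4–5 N reversed past the dead point, then fell to near zero. In the last pictures, before hand-in, the handle still lay in the closed position.
- **Bar and jar:** The wrist and scene views show the bar lying flat, and the jar at the same pixels as at the start.
- **Robot:** The gripper was open, about 200 mm above the bar, with wrist force near zero. The contact forces I read stayed below about 8 N, sampled at the end of each move.
- **Disagreement:** The top and scene cameras differed by a few millimetres on the bar and handle positions. I settled both with a wrist-camera look before the grasp and before seating the bar.

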